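# Shut the sunken gas tap of a lab bench through its guard

## Robot

A 7-joint arm with a two-finger parallel gripper is mounted at the origin on the work surface. World frame = base frame: x ahead of the robot, y to its left, z up, the work surface at z = 0. Lengths are in m, angles in rad, forces in N, time in s.
With the tool pointing down it reaches from about 0.425 to 0.8 m from the base axis. Payload 8.3 kg.
Tool frame: the origin (TCP) lies on the centre line of the jaws, within the pads' length; the fingertips stand env.tip_reach ahead of it and the grasp point (between the pads) lies 3 mm ahead of it (env.tip_reach is the distance from the TCP to the fingertips, in m); z points along the fingers, y is the direction in which the jaws open and shut (so a half turn about z gives the same grasp; the last joint's range is limited). The gripper opens to 85 mm and grips with 20 to 120 N. Pads are 22 mm wide; open, the fingers measure 114 mm over their backs; the gripper's body (76 mm by 85 mm) begins 54 mm behind the grasp point. The pads swing forward as they close: fully open they stand 13 mm farther back than shut.
Start: joints at [1.146, 0.383, 0.016, 1.37, -0.006, 1.388, -0.046], TCP at [0.221, -0.585, 0.253] pointing down, gripper open.
Joint ranges: [-2.95, 2.95], [-0.25, 2.06], [-1.52, 1.56], [0.18, 2.33], [-1.44, 4.58], [0.02, 2.06], [-3.01, 3.01]. Speed limits (rad/s): [2.39, 2.39, 3.01, 3.01, 3.14, 3.14, 3.14].

## Interface

Orientations are given as a 3x3 rotation matrix whose columns are the frame's x, y, z axes.
In Python, from cell import env, eyes gives the robot as it stands.
- The arm moves only by the shell command python3 -m crank 'ROWS' [FORCE]. ROWS is JSON, a list of rows, each a list of 3 entries, a list of its own where there are three numbers: the shift along the tool's x, y, z in mm, then the turn about the tool's z in rad, then the finger opening in mm, from 0 to 85.4. A call has 1 to 5 rows; each row is the pose to reach, as a shift and turn from the pose commanded when the call began, along the tool's axes at that moment; what a row does not reach only later rows make up. A row lasts 1/10 s, in which the tool goes at most 50 mm and 8.59 degrees, less where a joint would pass 70% of its speed; a pose out of reach is approached as far as the arm can. A call with a gripper value outside its range is refused whole. The fingers move at their own pace and stop on an object; FORCE is the grip in N (left out, the last holds). Time passes only in rows, so rows that repeat a pose let the fingers close. It gives the time, the measured TCP pose, the force and the opening at its end, in the units of the state.
- env.get_obs(): the state, without advancing time (a new reading comes with each control period).
- eyes.camera(name): name is "side" or "top"; returns a dict with "image" (400x640x3 uint8, blue, green, red), "mtx" (3x3 intrinsics, pixels), "D" ([k1, k2, p1, p2, k3] as OpenCV has them; the pictures are not rectified), "R" (3x3) and "t" (3): a world point X has camera coordinates R X + t. Camera axes: x right, y down, z forward; pixel columns grow to the right and rows downward; lengths in m; the calibration is good to about 2 mm. A picture is of the moment at which its call begins. There is no depth.
- env.close_job(): hands the job in, once; it reports no verdict.
Trained networks look in a picture, given as the dict that the camera call returned (one of the last four; its "shot" number tells which), for a name from the list of things; names that differ only in an ending like _2 or _b are one class to them, and where a whole thing is asked for, a point or a joint stands for the part that bears it (a point fixed in the world has none). Each returns a list of dicts, best first, with "conf" (0 to 1); they miss things now and then, are a little off and sometimes report something else, mostly with a low value. They report only what shows in the picture. A call takes as long as a camera call.
- eyes.cut_out(target, picture): "mask" (400x640 bool, what is visible of it) and "uv" ([column, row] in pixels, amid what is visible of it).
The state is a dict: "time_s": time; "joint_pos": joint angles; "joint_vel": joint speeds; "joint_torque": joint torques, N m; "ee_pos": TCP position; "orientation": TCP orientation; "ft_force": force on the tool from outside, world axes, zero at the start; "torque": the same for the moment, N m; "gripper_width": finger opening in m.
Only numpy, scipy, OpenCV 4.12 (cv2) and the standard library are available. Lean on these libraries where they do the work, as an engineer would, in place of code of your own. Each camera call takes 0.05 s, during which the arm holds its last target.

## Task

Shut the bench gas tap: reach through the round opening in the guard plate, push the sunken knob down against its spring and, keeping it down, turn it clockwise (seen from above) as far as its stop, then let it come up so that it locks in the shut position, and take the hand away. Press only as hard as the spring needs, never down to the bottom of the travel, do not lean on the guard or wrench against the stop, and leave the glassware where it stands.

Things in the scene. Friction and masses are not known exactly. Their poses are not given: they have to be found in the camera images.
- tap_box: Grey metal service box fixed to the bench, 170 x 170 x 110 mm high, hollow, with a steel guard plate (4 mm) as top and a short brass hose nozzle on its +x side. Origin: centre of its underside, on the bench; z up. The guard has one round opening, 90 mm across, at its centre; a push-and-turn knob is sunk below it.
- opening (a point): Centre of the opening, on the guard's top face, 110 mm above the bench; axes as tap_box. The knob's axis runs straight down through it. The knob's height differs widely from box to box and is not measured: with the knob up, the top of its bar is 12 to 34 mm below this point, the top of its disc 6 mm lower still (18 to 40 mm). Find it by touch or sight.
- tap_knob (a joint): Angle of the knob, rad, clockwise from above. Knob: grey disc, 60 mm across, with a raised polished bar on it 48 x 14 mm, 6 mm tall: turn it by the bar, push on the disc with the fingertips. At 0 (open) the bar lies along the box's x axis; starts at 0 to 0.06. It locks shut, up, in a notch from 1.10 to a hard stop near 1.26. Turning takes 0.06 to 0.15 N m; over 0.25 means the stop.
- tap_press (a joint): How far the knob is down, m: 0 up, 0.012 bottom. Spring: 6 N at 0, 13 N at 5.5 mm, 16 N at 7.5 mm, 18.3 N at 9.5 mm; beyond 9.5 mm is forcing it. Up, the knob is locked at 0 (to 0.08 rad). Pushed down 5.5 mm or more it turns, its lug passing under a ring which then holds it down until the angle passes 1.10, where it may spring up into the shut notch.
- flask_mid (a point): Bystander: conical glass flask, loose, 86 mm wide, 120 mm tall; the point is on its axis half-way up (60 mm above the bench).
- round_flask_mid (a point): Bystander: round-bellied glass flask with a long neck, loose, 82 mm wide, 145 mm tall; the point is on its axis, 70 mm above the bench.
- beaker_mid (a point): Bystander: glass beaker with three white plastic droppers standing in it, loose, 72 mm wide, 90 mm tall (droppers reach 145 mm); the point is on its axis, 45 mm above the bench.

How it is judged:
By the outcome, as a careful person would: the job done as asked, in the order asked, and still so for the second after the job is handed in, with the robot touching nothing.
It also fails if it takes over 58 s, if anything falls off the work surface, if the arm or the gripper's body presses on something with over 40 N, if the wrist force passes 120 N, or if a joint passes its speed limit or range.

## Working session

There is one attempt and no reset: what is moved stays moved. The work goes in short steps, Python scripts to look and compute and a shell command to move; the robot and the scene stay as the last step left them, time stands still between calls to the robot, and variables do not carry over. Pictures are saved under pics/ and viewed, and the job is handed in when it is done.

```bash
ls; mkdir -p pics; cat > h.py <<'E'
import numpy as np, cv2
from cell import env, eyes
def st():
    o=env.get_obs(); print({k:np.round(v,4).tolist() for k,v in o.items() if k not in('joint_vel','joint_torque')})
    return o
def ray(c,uv):
    p=cv2.undistortPoints(np.array([[uv]],float),np.array(c["mtx"]),np.array(c["D"]))[0,0]
    R=np.array(c["R"]);t=np.array(c["t"])
    return -R.T@t, R.T@np.array([p[0],p[1],1.])
def onz(c,uv,z):
    o,d=ray(c,uv); return o+d*(z-o[2])/d[2]
def tri(c1,u1,c2,u2):
    o1,d1=ray(c1,u1);o2,d2=ray(c2,u2)
    A=np.stack([d1,-d2],1);s=np.linalg.lstsq(A,o2-o1,rcond=None)[0]
    a,b=o1+s[0]*d1,o2+s[1]*d2
    return (a+b)/2,np.linalg.norm(a-b)
def proj(c,X):
    R=np.array(c["R"]);t=np.array(c["t"],float)
    return cv2.projectPoints(np.array(X,float).reshape(-1,3),cv2.Rodrigues(R)[0],t,np.array(c["mtx"]),np.array(c["D"]))[0][:,0]
E
python3 - <<'E'
from h import *
print(env.tip_reach); st()
for n in("top","side"):
    c=eyes.camera(n); cv2.imwrite(f"pics/{n}0.png",c["image"])
    print(n,(-np.array(c["R"]).T@c["t"]).round(3))
    for k in("tap_box","tap_knob","flask_mid","round_flask_mid","beaker_mid"):
        for r in eyes.cut_out(k,c)[:2]:
            m=r["mask"]; ys,xs=np.where(m); print(k,round(r["conf"],2),np.round(r["uv"],1),m.sum(),xs.min(),xs.max(),ys.min(),ys.max())
E
```

```text
pics
0.022
{'time_s': 0.0, 'joint_pos': [1.1461, 0.3842, 0.0164, 1.3711, -0.0063, 1.3882, -0.0465], 'ee_pos': [0.2211, -0.5841, 0.2523], 'orientation': [[0.9352, 0.354, -0.0007], [0.354, -0.9352, 0.0018], [-0.0, -0.002, -1.0]], 'ft_force': [-1.0272, 0.9201, -0.573], 'torque': [-0.0203, -0.0172, 0.0167], 'gripper_width': 0.0852}
top [0.423 0.004 1.292]
tap_box 0.82 [344.  151.9] 4257 306 397 124 215
tap_knob 0.78 [353.5 171. ] 416 340 362 157 179
tap_knob 0.33 [189.3 240.5] 768 172 203 229 259
flask_mid 0.7 [459.4 212.8] 830 444 480 198 229
round_flask_mid 0.91 [188.  245.9] 788 171 203 229 259
round_flask_mid 0.42 [187.8 182.2] 791 171 206 168 197
beaker_mid 0.77 [187.8 184.3] 837 171 206 168 197
beaker_mid 0.53 [460.7 214.1] 832 445 479 198 229
side [0.074 0.691 0.968]
tap_box 0.88 [312.1 177.5] 4803 261 348 139 219
tap_box 0.23 [263.  336.4] 1455 245 284 307 361
tap_knob 0.62 [306.2 170. ] 221 301 322 161 173
flask_mid 0.95 [399.9 145. ] 821 385 412 115 159
round_flask_mid 0.93 [263.1 340.4] 1516 244 284 306 361
beaker_mid 0.72 [205.9 295.5] 1666 187 226 263 323
```

```bash
python3 - <<'E'
import cv2
a=cv2.imread("pics/top0.png");b=cv2.imread("pics/side0.png")
cv2.imwrite("pics/top0b.png",cv2.resize(a[110:235,290:450],None,fx=5,fy=4.8,interpolation=cv2.INTER_CUBIC)[:600,:800])
cv2.imwrite("pics/side0b.png",cv2.resize(b[125:230,240:380],None,fx=5.6,fy=5.6,interpolation=cv2.INTER_CUBIC)[:600,:800])
E
```

```text
(no output)
```

View pics/top0.png

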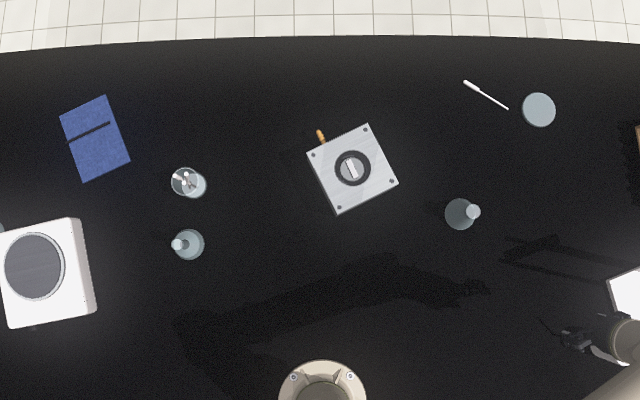

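View pics/side0.png

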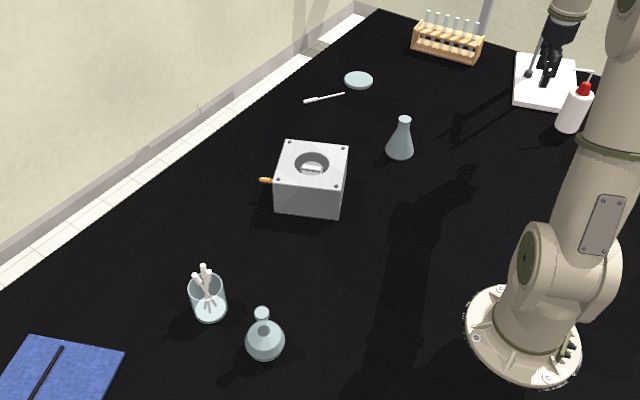

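```bash
sleep 1
```

```text
(no output)
```

View pics/top0b.png

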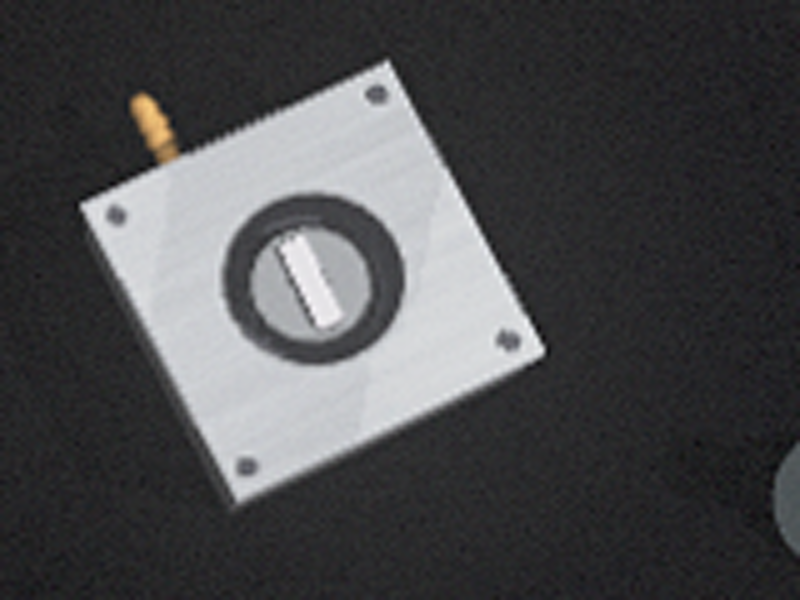

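View pics/side0b.png

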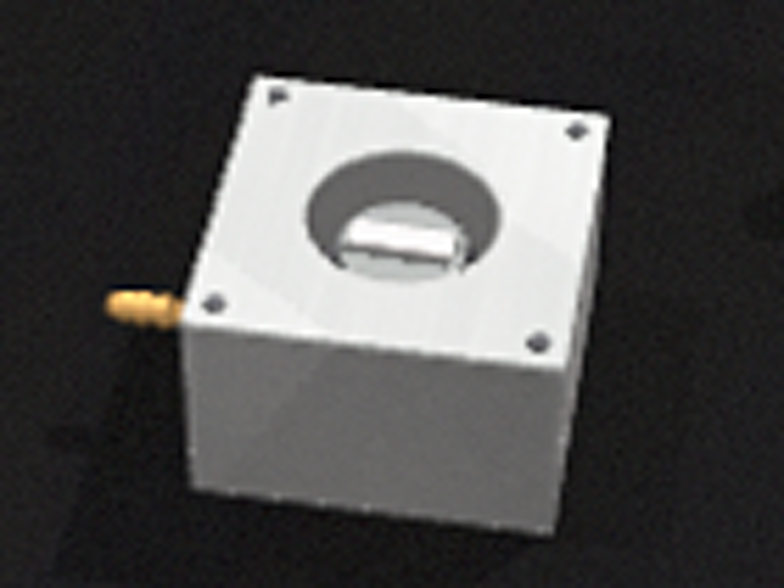

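```bash
python3 - <<'E'
from h import *
T=eyes.camera("top");S=eyes.camera("side")
tc=[(290+u/5,110+v/4.8) for u,v in[(388,62),(82,205),(235,505),(545,350),(313,279)]]
sc=[(240+u/5.6,125+v/5.6) for u,v in[(608,117),(258,75),(565,368),(183,322),(402,212)]]
print("top");P=np.array([onz(T,u,.11) for u in tc]);print(P.round(4), P[:4].mean(0).round(4))
e=P[1]-P[2];f=P[0]-P[3];print(np.degrees(np.arctan2(e[1],e[0])),np.degrees(np.arctan2(f[1],f[0])),np.linalg.norm(e),np.linalg.norm(P[0]-P[1]))
g=P[0]-P[1];h=P[3]-P[2];print(np.degrees(np.arctan2(g[1],g[0]))+90,np.degrees(np.arctan2(h[1],h[0]))+90)
print("side");Q=np.array([onz(S,u,.11) for u in sc]);print(Q.round(4),Q[:4].mean(0).round(4))
# bar top ends/centre
b=(290+312/5,110+279/4.8); s=(240+403/5.6,125+237/5.6)
print("bar ctr",tri(T,b,S,s))
for k in("flask_mid","round_flask_mid","beaker_mid"):
    a=eyes.cut_out(k,T);b_=eyes.cut_out(k,S); print(k,tri(T,a[0]["uv"],S,b_[0]["uv"]))
E
```

```text
top
[[ 0.7185 -0.1265  0.11  ]
 [ 0.6456  0.0265  0.11  ]
 [ 0.4904 -0.0457  0.11  ]
 [ 0.5672 -0.1997  0.11  ]
 [ 0.6055 -0.0863  0.11  ]] [ 0.6055 -0.0863  0.11  ]
24.940016162402415 25.829267994602972 0.17115538036159386 0.16946219108387153
25.48042094852599 26.482599499583976
side
[[ 0.5626 -0.1954  0.11  ]
 [ 0.7159 -0.124   0.11  ]
 [ 0.4898 -0.0431  0.11  ]
 [ 0.6417  0.0298  0.11  ]
 [ 0.6042 -0.0842  0.11  ]] [ 0.6025 -0.0832  0.11  ]
bar ctr (array([ 0.60746511, -0.08792678,  0.09013573]), np.float64(0.0024712498528005624))
flask_mid (array([ 0.49692806, -0.37062696,  0.03709587]), np.float64(0.005822099151471627))
round_flask_mid (array([0.42553758, 0.34280334, 0.03602563]), np.float64(0.003980901566860571))
beaker_mid (array([0.58254598, 0.33721   , 0.05485362]), np.float64(1.3388991928624428e-05))
```

```bash
python3 -m crank '[[[30,-18,0],0,22],[[70,-43,0],0,22],[[110,-68,0],0,22],[[150,-93,0],0,22],[[190,-118,0],0,22]]' 20
python3 -m crank '[[[40,-25,0],0,22],[[80,-50,0],0,22],[[120,-75,0],0,22],[[160,-100,0],0,22],[[190,-118,0],0,22]]'
python3 -c "
from h import *
st()"
```

```text
time_s: 1.5
ee_pos: [0.3581, -0.4053, 0.2535]
orientation: [[0.935, 0.354, 0.0], [0.354, -0.935, -0.0], [0.0, 0.001, -1.0]]
ft_force: [0.1, -0.9, -0.2]
gripper_width: 0.0219
time_s: 2.0
ee_pos: [0.4948, -0.226, 0.2537]
orientation: [[0.934, 0.357, 0.001], [0.357, -0.934, 0.001], [0.001, -0.0, -1.0]]
ft_force: [0.1, 0.4, -0.5]
gripper_width: 0.0221
{'time_s': 2.0, 'joint_pos': [0.5959, 0.2215, -0.267, 1.5858, 0.0586, 1.3415, -0.8843], 'ee_pos': [0.4948, -0.226, 0.2537], 'orientation': [[0.9342, 0.3566, 0.0011], [0.3566, -0.9342, 0.0006], [0.0012, -0.0001, -1.0]], 'ft_force': [0.131, 0.3642, -0.5481], 'torque': [-0.0632, -0.0256, 0.0251], 'gripper_width': 0.0221}
```

```bash
python3 -m crank '[[[40,-25,0],0,22],[[80,-50,0],0,22],[[120,-74,0],0,22],[[145,-89,30],-0.03,22],[[155,-95,50],-0.05,22]]'
python3 -m crank '[[[0,0,0],0,22],[[0,0,0],0,22],[[0,0,0],0,22]]'
python3 - <<'E'
from h import *
st()
for n in("top","side"):
    c=eyes.camera(n); a=c["image"]
    sl=a[90:235,270:450] if n=="top" else a[60:230,220:400]
    cv2.imwrite(f"pics/{n}1.png",cv2.resize(sl,None,fx=3.5,fy=3.5,interpolation=cv2.INTER_CUBIC))
E
```

```text
time_s: 2.5
ee_pos: [0.6058, -0.081, 0.2021]
orientation: [[0.914, 0.406, 0.0], [0.406, -0.914, 0.002], [0.001, -0.002, -1.0]]
ft_force: [0.2, -1.0, 0.1]
gripper_width: 0.0222
time_s: 2.8
ee_pos: [0.6046, -0.0873, 0.205]
orientation: [[0.917, 0.398, 0.002], [0.398, -0.917, -0.001], [0.001, 0.002, -1.0]]
ft_force: [-0.6, -0.3, 2.3]
gripper_width: 0.0221
{'time_s': 2.8, 'joint_pos': [0.3535, 0.4017, -0.3525, 1.473, 0.142, 1.2899, -1.174], 'ee_pos': [0.6046, -0.0873, 0.205], 'orientation': [[0.9175, 0.3978, 0.002], [0.3978, -0.9175, -0.001], [0.0014, 0.0017, -1.0]], 'ft_force': [-0.595, -0.2845, 2.3007], 'torque': [0.0216, -0.0301, -0.0417], 'gripper_width': 0.0221}
```

```bash
sleep 1
```

```text
(no output)
```

View pics/side1.png

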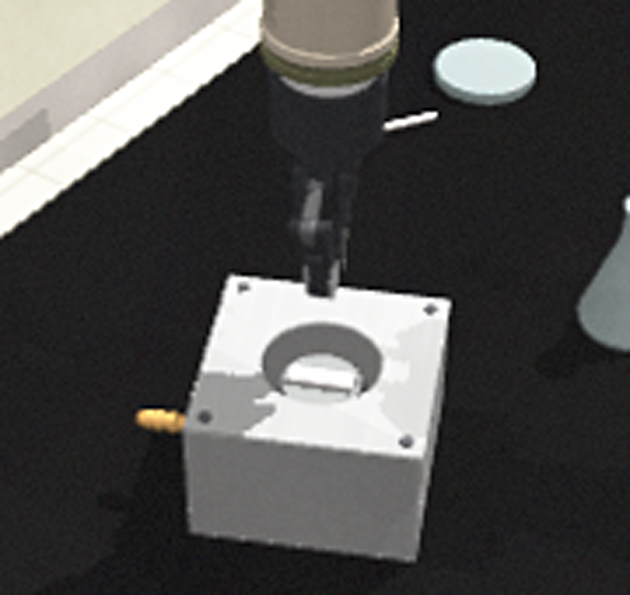

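View pics/top1.png

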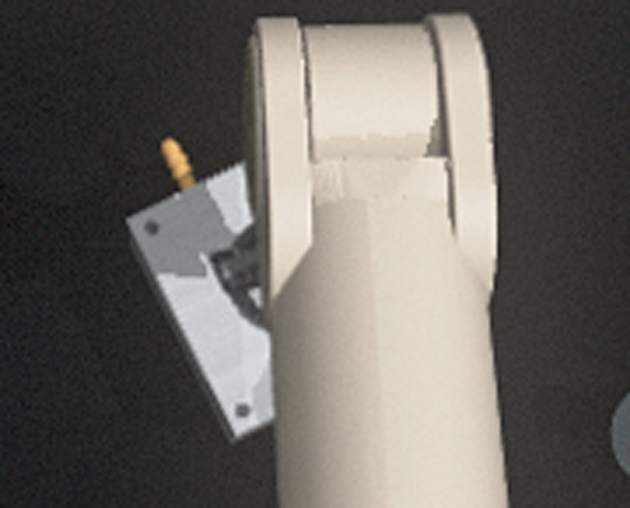

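```bash
python3 -m crank '[[[0,-1,20],0,22],[[0,-1,40],0,22],[[0,-1,60],0,22],[[0,-1,70],0,22],[[0,-1,70],0,22]]'
python3 - <<'E'
from h import *
st()
for n in("side",):
    c=eyes.camera(n); a=c["image"]
    sl=a[60:230,220:400]
    cv2.imwrite(f"pics/{n}2.png",cv2.resize(sl,None,fx=3.5,fy=3.5,interpolation=cv2.INTER_CUBIC))
E
```

```text
time_s: 3.4
ee_pos: [0.6033, -0.0853, 0.1326]
orientation: [[0.917, 0.399, -0.002], [0.399, -0.917, 0.0], [-0.002, -0.001, -1.0]]
ft_force: [-0.5, 0.3, -0.6]
gripper_width: 0.022
{'time_s': 3.4, 'joint_pos': [0.3475, 0.4585, -0.346, 1.5619, 0.1651, 1.1518, -1.1932], 'ee_pos': [0.6033, -0.0853, 0.1326], 'orientation': [[0.9168, 0.3993, -0.0018], [0.3993, -0.9168, 0.0001], [-0.0016, -0.0008, -1.0]], 'ft_force': [-0.5321, 0.3101, -0.5955], 'torque': [-0.0459, 0.0365, 0.062], 'gripper_width': 0.022}
```

```bash
sleep 1
```

```text
(no output)
```

View pics/side2.png

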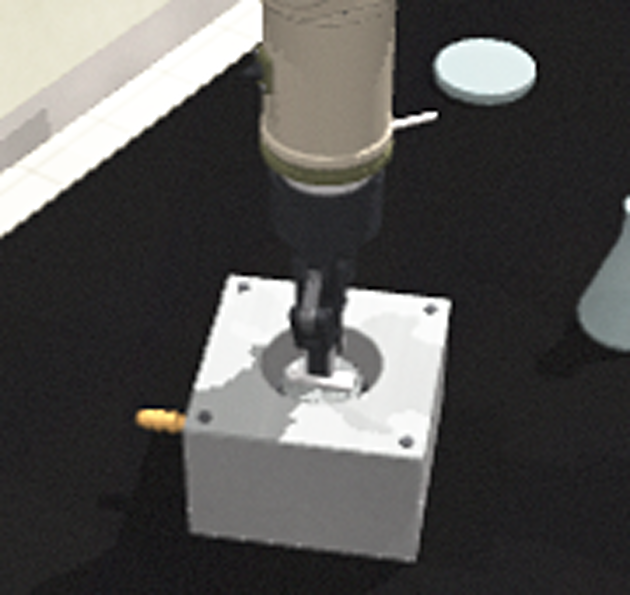

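```bash
python3 -m crank '[[[0,0,6],0,22],[[0,0,12],0,22],[[0,0,14],0,22],[[0,0,16],0,22],[[0,0,16],0,22]]'
python3 -m crank '[[[0,0,1],0,22],[[0,0,2],0,22],[[0,0,2],0,22]]'
```

```text
time_s: 3.95
ee_pos: [0.6039, -0.0846, 0.1171]
orientation: [[0.916, 0.4, -0.0], [0.4, -0.916, 0.0], [-0.0, -0.0, -1.0]]
ft_force: [-0.8, 0.8, -0.8]
gripper_width: 0.0221
time_s: 4.25
ee_pos: [0.604, -0.0846, 0.1153]
orientation: [[0.916, 0.4, -0.0], [0.4, -0.916, 0.0], [0.0, -0.0, -1.0]]
ft_force: [0.5, -1.0, -0.1]
gripper_width: 0.0222
```

Tips at ≈93 mm; continue in small steps.

```bash
for i in 1; do python3 -m crank '[[[0,0,1],0,22],[[0,0,2],0,22],[[0,0,2],0,22]]'; done
python3 -m crank '[[[0,0,1],0,22],[[0,0,2],0,22],[[0,0,2],0,22]]'
python3 -m crank '[[[0,0,1],0,22],[[0,0,2],0,22],[[0,0,2],0,22]]'
```

```text
time_s: 4.55
ee_pos: [0.604, -0.0846, 0.1132]
orientation: [[0.916, 0.4, -0.0], [0.4, -0.916, 0.0], [-0.0, -0.0, -1.0]]
ft_force: [0.7, -0.0, -0.2]
gripper_width: 0.022
time_s: 4.85
ee_pos: [0.6042, -0.0846, 0.1119]
orientation: [[0.916, 0.4, 0.001], [0.4, -0.916, -0.0], [0.0, 0.0, -1.0]]
ft_force: [-2.2, 1.0, 7.0]
gripper_width: 0.0224
time_s: 5.15
ee_pos: [0.6043, -0.0846, 0.1103]
orientation: [[0.916, 0.4, 0.001], [0.4, -0.916, -0.0], [0.001, 0.0, -1.0]]
ft_force: [-2.9, 0.8, 8.0]
gripper_width: 0.022
```

```bash
python3 -c "
from h import *
st()"
python3 -m crank '[[[0,0,-2],0,22],[[0,0,-5],0,22],[[0,0,-5],0,16],[[0,0,-5],0,12],[[0,0,-5],0,12]]' 20
python3 -m crank '[[[0,0,0],0,12],[[0,0,0],0,12]]' 20
python3 -c "
from h import *
st()"
```

```text
{'time_s': 5.15, 'joint_pos': [0.3438, 0.4804, -0.3428, 1.584, 0.1747, 1.1067, -1.2004], 'ee_pos': [0.6043, -0.0846, 0.1103], 'orientation': [[0.9164, 0.4003, 0.0008], [0.4003, -0.9164, -0.0001], [0.0007, 0.0004, -1.0]], 'ft_force': [-2.8504, 0.7817, 7.9814], 'torque': [0.0849, 0.7824, 0.0346], 'gripper_width': 0.022}
time_s: 5.65
ee_pos: [0.6043, -0.0848, 0.1146]
orientation: [[0.916, 0.4, 0.001], [0.4, -0.916, -0.0], [0.001, 0.0, -1.0]]
ft_force: [-0.3, -0.2, 4.6]
gripper_width: 0.0132
time_s: 5.85
ee_pos: [0.6043, -0.0848, 0.1146]
orientation: [[0.916, 0.4, 0.001], [0.4, -0.916, -0.0], [0.001, 0.0, -1.0]]
ft_force: [-0.7, -0.8, 4.6]
gripper_width: 0.013
{'time_s': 5.85, 'joint_pos': [0.3445, 0.4762, -0.3434, 1.5796, 0.1729, 1.1151, -1.1988], 'ee_pos': [0.6043, -0.0848, 0.1146], 'orientation': [[0.9164, 0.4002, 0.0007], [0.4002, -0.9164, -0.0001], [0.0006, 0.0004, -1.0]], 'ft_force': [-0.7309, -0.7724, 4.5851], 'torque': [-0.1374, -0.0772, -0.0321], 'gripper_width': 0.013}
```

```bash
python3 -m crank '[[[0,0,0],0,8],[[0,0,0],0,8],[[0,0,0],0,8]]' 20
python3 - <<'E'
from h import *
st()
for n in("side",):
    c=eyes.camera(n); a=c["image"]
    sl=a[120:200,260:360]
    cv2.imwrite(f"pics/{n}3.png",cv2.resize(sl,None,fx=7,fy=7,interpolation=cv2.INTER_CUBIC))
E
```

```text
time_s: 6.15
ee_pos: [0.6043, -0.0848, 0.1145]
orientation: [[0.916, 0.4, 0.001], [0.4, -0.916, -0.0], [0.001, 0.0, -1.0]]
ft_force: [0.3, -0.7, 5.7]
gripper_width: 0.0131
{'time_s': 6.15, 'joint_pos': [0.3445, 0.4763, -0.3434, 1.5796, 0.1728, 1.1151, -1.1988], 'ee_pos': [0.6043, -0.0848, 0.1145], 'orientation': [[0.9164, 0.4002, 0.0006], [0.4002, -0.9164, -0.0001], [0.0005, 0.0003, -1.0]], 'ft_force': [0.263, -0.7413, 5.6677], 'torque': [-0.2265, -0.2122, -0.0376], 'gripper_width': 0.0131}
```

```bash
sleep 1
```

```text
(no output)
```

View pics/side3.png

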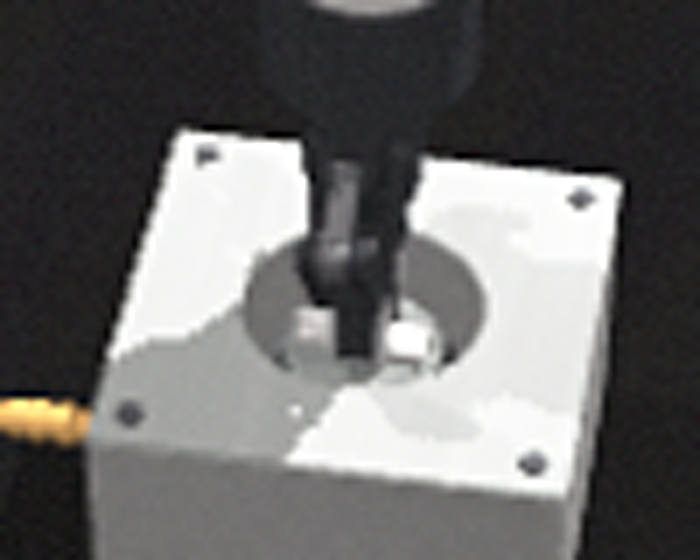

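```bash
python3 -m crank '[[[0,0,0],0,16],[[0,0,0],0,16],[[0,0,2],0,16],[[0,0,4],0,16],[[0,0,4],0,16]]' 20
python3 -m crank '[[[0,0,1],0,16],[[0,0,2],0,16],[[0,0,2],0,16]]'
python3 -m crank '[[[0,0,1],0,16],[[0,0,2],0,16],[[0,0,2],0,16]]'
```

```text
time_s: 6.7
ee_pos: [0.6037, -0.0843, 0.1104]
orientation: [[0.916, 0.4, -0.001], [0.4, -0.916, 0.0], [-0.001, -0.001, -1.0]]
ft_force: [-4.3, 0.6, 7.9]
gripper_width: 0.0159
time_s: 7.0
ee_pos: [0.6037, -0.0843, 0.1089]
orientation: [[0.916, 0.401, -0.0], [0.401, -0.916, 0.0], [-0.0, -0.0, -1.0]]
ft_force: [-4.6, -0.1, 10.4]
gripper_width: 0.0161
time_s: 7.3
ee_pos: [0.6038, -0.0843, 0.1072]
orientation: [[0.916, 0.401, -0.0], [0.401, -0.916, 0.0], [-0.0, -0.0, -1.0]]
ft_force: [-5.6, 1.3, 12.1]
gripper_width: 0.0159
```

```bash
python3 -m crank '[[[0,0,1],0,16],[[0,0,2],0,16],[[0,0,2],0,16]]'
python3 -m crank '[[[0,0,0],0,12],[[0,0,0],0,12],[[0,0,0],0,12]]' 20; python3 -c "
from h import *
st()"
```

```text
time_s: 7.6
ee_pos: [0.6039, -0.0843, 0.1055]
orientation: [[0.916, 0.4, -0.0], [0.4, -0.916, 0.0], [0.0, -0.0, -1.0]]
ft_force: [-7.3, 0.6, 14.6]
gripper_width: 0.0157
time_s: 7.9
ee_pos: [0.6042, -0.0849, 0.1059]
orientation: [[0.917, 0.4, 0.001], [0.4, -0.917, -0.001], [0.001, 0.001, -1.0]]
ft_force: [-6.0, 0.2, 13.9]
gripper_width: 0.0137
{'time_s': 7.9, 'joint_pos': [0.3432, 0.4847, -0.3417, 1.5883, 0.177, 1.0982, -1.202], 'ee_pos': [0.6042, -0.0849, 0.1059], 'orientation': [[0.9165, 0.4, 0.0009], [0.4, -0.9165, -0.0007], [0.0006, 0.001, -1.0]], 'ft_force': [-6.0177, 0.1803, 13.8553], 'torque': [-0.0969, 1.2559, 0.0236], 'gripper_width': 0.0137}
```

```bash
python3 -m crank '[[[-1,0,1],0,12],[[-1,0,1],0.03,12],[[-1,0,1],0.07,12],[[-1,0,1],0.12,12],[[-1,0,1],0.12,12]]'; python3 -c "
from h import *
st()"
```

```text
time_s: 8.4
ee_pos: [0.604, -0.0849, 0.1053]
orientation: [[0.958, 0.286, 0.003], [0.286, -0.958, -0.0], [0.002, 0.001, -1.0]]
ft_force: [-2.8, 0.1, 14.2]
gripper_width: 0.0131
{'time_s': 8.4, 'joint_pos': [0.3266, 0.4807, -0.3184, 1.5918, 0.164, 1.0928, -1.3139], 'ee_pos': [0.604, -0.0849, 0.1053], 'orientation': [[0.9582, 0.2861, 0.0026], [0.2861, -0.9582, -0.0003], [0.0024, 0.001, -1.0]], 'ft_force': [-2.8025, 0.0825, 14.1725], 'torque': [0.1077, 0.8749, -0.0228], 'gripper_width': 0.0131}
```

```bash
python3 -m crank '[[[0,0,1],0.05,12],[[0,0,1],0.10,12],[[0,0,1],0.15,12],[[0,0,1],0.15,12]]'; python3 - <<'E'
from h import *
st()
c=eyes.camera("side"); a=c["image"]
cv2.imwrite("pics/side4.png",cv2.resize(a[120:200,260:360],None,fx=7,fy=7,interpolation=cv2.INTER_CUBIC))
E
```

```text
time_s: 8.8
ee_pos: [0.604, -0.0847, 0.1045]
orientation: [[0.99, 0.14, 0.003], [0.14, -0.99, -0.0], [0.003, 0.001, -1.0]]
ft_force: [-4.4, 0.5, 16.5]
gripper_width: 0.0134
{'time_s': 8.8, 'joint_pos': [0.3048, 0.4781, -0.2893, 1.5938, 0.1487, 1.0888, -1.453], 'ee_pos': [0.604, -0.0847, 0.1045], 'orientation': [[0.9902, 0.1399, 0.0026], [0.1399, -0.9902, -0.0002], [0.0026, 0.0005, -1.0]], 'ft_force': [-4.3662, 0.4641, 16.4878], 'torque': [0.1443, 0.9913, -0.0186], 'gripper_width': 0.0134}
```

```bash
sleep 1
```

```text
(no output)
```

View pics/side4.png

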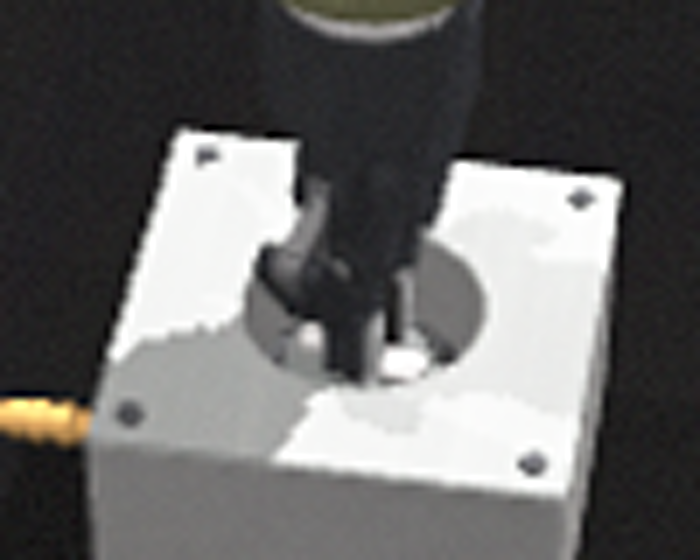

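```bash
python3 -m crank '[[[0,0,0],0.08,12],[[0,0,0],0.16,12],[[0,0,0],0.24,12],[[0,0,0],0.30,12]]'; python3 -c "
from h import *
print(env.get_obs()['torque'])"
python3 -m crank '[[[0,0,0],0.08,12],[[0,0,0],0.16,12],[[0,0,0],0.24,12],[[0,0,0],0.30,12]]';  python3 - <<'E'
from h import *
st()
c=eyes.camera("side"); a=c["image"]
cv2.imwrite("pics/side5.png",cv2.resize(a[120:200,260:360],None,fx=7,fy=7,interpolation=cv2.INTER_CUBIC))
E
```

```text
time_s: 9.25
ee_pos: [0.604, -0.0844, 0.1045]
orientation: [[0.987, -0.16, 0.003], [-0.16, -0.987, 0.0], [0.003, -0.001, -1.0]]
ft_force: [-4.2, 0.2, 16.2]
gripper_width: 0.0134
[0.31439661 1.09383538 0.06550476]
time_s: 9.65
ee_pos: [0.6041, -0.0841, 0.1045]
orientation: [[0.896, -0.444, 0.003], [-0.444, -0.896, 0.001], [0.002, -0.002, -1.0]]
ft_force: [-4.0, 2.3, 16.5]
gripper_width: 0.0133
{'time_s': 9.65, 'joint_pos': [0.2182, 0.467, -0.1741, 1.5982, 0.0877, 1.0813, -2.01], 'ee_pos': [0.6041, -0.0841, 0.1045], 'orientation': [[0.8959, -0.4443, 0.0028], [-0.4443, -0.8959, 0.0005], [0.0023, -0.0017, -1.0]], 'ft_force': [-4.045, 2.3098, 16.4861], 'torque': [0.5216, 0.8853, 0.0325], 'gripper_width': 0.0133}
```

```bash
sleep 1
```

```text
(no output)
```

View pics/side5.png

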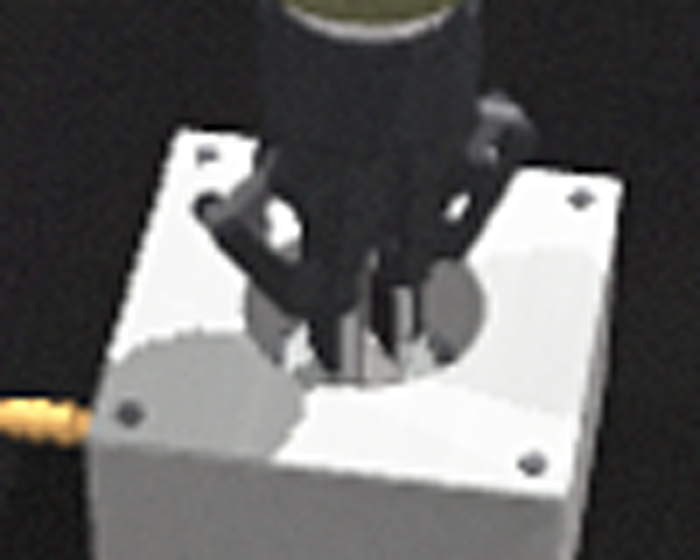

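```bash
cat > q.py <<'E'
from h import *
o=env.get_obs();R=o['orientation'];print('tauz',np.round(o['torque'],3),'knob est',round(np.radians(25.6)-np.arctan2(R[1][0],R[0][0]),3))
E
python3 -m crank '[[[0,0,0],0.06,12],[[0,0,0],0.12,12],[[0,0,0],0.18,12],[[0,0,0],0.18,12]]'; python3 q.py
python3 -m crank '[[[0,0,0],0.02,12],[[0,0,0],0.04,12],[[0,0,0],0.04,12]]'; python3 q.py
```

```text
time_s: 10.1
ee_pos: [0.6042, -0.084, 0.1045]
orientation: [[0.803, -0.597, 0.003], [-0.597, -0.803, 0.001], [0.002, -0.002, -1.0]]
ft_force: [-3.8, 2.1, 16.1]
gripper_width: 0.0133
tauz [ 0.58   0.88  -0.057] knob est 1.086
time_s: 10.4
ee_pos: [0.6042, -0.0839, 0.1045]
orientation: [[0.779, -0.627, 0.003], [-0.627, -0.779, 0.001], [0.002, -0.002, -1.0]]
ft_force: [-2.4, 3.0, 16.1]
gripper_width: 0.0132
tauz [0.534 0.895 0.05 ] knob est 1.125
```

```bash
python3 -m crank '[[[0,0,0],0.02,12],[[0,0,0],0.04,12],[[0,0,0],0.04,12]]'|grep -v ori; python3 q.py
python3 -m crank '[[[0,0,0],0.02,12],[[0,0,0],0.03,12],[[0,0,0],0.03,12]]'|grep -v ori; python3 q.py
python3 -m crank '[[[0,0,0],0,12]]'|grep -v ori; python3 q.py
```

```text
time_s: 10.7
ee_pos: [0.6042, -0.0839, 0.1045]
ft_force: [-3.3, 2.1, 15.5]
gripper_width: 0.0129
tauz [0.662 0.824 0.03 ] knob est 1.165
time_s: 11.0
ee_pos: [0.6043, -0.0838, 0.1046]
ft_force: [-4.2, 3.5, 15.8]
gripper_width: 0.0131
tauz [0.504 0.884 0.057] knob est 1.194
time_s: 11.1
ee_pos: [0.6043, -0.0839, 0.1046]
ft_force: [-3.5, 2.1, 15.2]
gripper_width: 0.0134
tauz [0.594 0.901 0.071] knob est 1.194
```

```bash
python3 -m crank '[[[0,0,0],0.02,12],[[0,0,0],0.02,12]]'|grep -v ori; python3 q.py
python3 -m crank '[[[0,0,0],0.02,12],[[0,0,0],0.02,12]]'|grep -v ori; python3 q.py
```

```text
time_s: 11.3
ee_pos: [0.6043, -0.0839, 0.1046]
ft_force: [-3.7, 3.3, 15.5]
gripper_width: 0.0133
tauz [0.601 0.811 0.008] knob est 1.214
time_s: 11.5
ee_pos: [0.6043, -0.0838, 0.1046]
ft_force: [-4.3, 2.0, 15.9]
gripper_width: 0.0131
tauz [0.619 0.838 0.035] knob est 1.234
```

```bash
python3 -m crank '[[[0,0,0],0.015,12],[[0,0,0],0.015,12]]'|grep -v ori; python3 q.py
python3 -m crank '[[[0,0,0],0.015,12],[[0,0,0],0.015,12]]'|grep -v ori; python3 q.py
```

```text
time_s: 11.7
ee_pos: [0.6043, -0.0838, 0.1045]
ft_force: [-3.5, 3.1, 16.9]
gripper_width: 0.0133
tauz [0.624 0.885 0.022] knob est 1.249
time_s: 11.9
ee_pos: [0.6043, -0.0837, 0.1046]
ft_force: [-3.9, 2.3, 15.0]
gripper_width: 0.0132
tauz [0.593 0.86  0.128] knob est 1.264
```

```bash
python3 -m crank '[[[0,0,0],0,12]]'|grep -v ori; python3 q.py
python3 -m crank '[[[0,0,0],0.01,12],[[0,0,0],0.01,12]]'|grep -v ori; python3 q.py;python3 -m crank '[[[0,0,0],0,12]]'|grep -v ori; python3 q.py
```

```text
time_s: 12.0
ee_pos: [0.6043, -0.0838, 0.1046]
ft_force: [-3.9, 3.0, 16.7]
gripper_width: 0.0133
tauz [0.59  0.931 0.073] knob est 1.264
time_s: 12.2
ee_pos: [0.6043, -0.0837, 0.1046]
ft_force: [-4.0, 3.2, 16.9]
gripper_width: 0.0136
tauz [0.609 0.897 0.172] knob est 1.274
time_s: 12.3
ee_pos: [0.6042, -0.0837, 0.1045]
ft_force: [-2.8, 3.0, 15.2]
gripper_width: 0.0131
tauz [0.666 0.91  0.154] knob est 1.273
```

```bash
python3 -m crank '[[[0,0,0],0.01,12],[[0,0,0],0.01,12]]'|grep -v ori; python3 q.py;python3 -m crank '[[[0,0,0],0.0,12]]'|grep -v ori; python3 q.py
```

```text
time_s: 12.5
ee_pos: [0.6043, -0.0837, 0.1045]
ft_force: [-4.3, 2.3, 15.8]
gripper_width: 0.013
tauz [0.609 0.899 0.225] knob est 1.284
time_s: 12.6
ee_pos: [0.6043, -0.0837, 0.1046]
ft_force: [-3.9, 2.4, 16.9]
gripper_width: 0.0132
tauz [0.555 0.872 0.204] knob est 1.283
```

```bash
python3 -m crank '[[[0,0,0],-0.02,12],[[0,0,0],-0.02,18],[[0,0,0],-0.02,18],[[0,0,0],-0.02,18]]'|grep -v ori; python3 q.py
python3 -m crank '[[[0,0,-2],0,18],[[0,0,-4],0,18],[[0,0,-6],0,18],[[0,0,-7],0,18],[[0,0,-7],0,18]]'; python3 q.py
python3 -m crank '[[[0,0,-2],0,18],[[0,0,-4],0,18],[[0,0,-4],0,18]]'; python3 q.py
```

```text
time_s: 13.0
ee_pos: [0.6048, -0.0838, 0.1047]
ft_force: [-1.0, 2.6, 15.0]
gripper_width: 0.0176
tauz [0.635 0.375 0.05 ] knob est 1.264
time_s: 13.5
ee_pos: [0.6046, -0.0838, 0.1108]
orientation: [[0.684, -0.729, 0.004], [-0.729, -0.684, 0.001], [0.002, -0.003, -1.0]]
ft_force: [1.2, 1.9, 7.8]
gripper_width: 0.0178
tauz [ 0.516 -0.259  0.029] knob est 1.264
time_s: 13.8
ee_pos: [0.6029, -0.085, 0.1131]
orientation: [[0.684, -0.73, -0.001], [-0.73, -0.684, 0.0], [-0.0, 0.0, -1.0]]
ft_force: [0.3, 0.0, 4.0]
gripper_width: 0.0182
tauz [ 0.116 -0.107  0.053] knob est 1.265
```

```bash
python3 -m crank '[[[0,0,-3],0,20],[[0,0,-8],0,20],[[0,0,-20],0,20],[[0,0,-40],0,20],[[0,0,-60],0,20]]'
python3 -m crank '[[[0,0,-30],0,20],[[0,0,-65],0,20],[[0,0,-95],0,20],[[0,0,-100],0,20],[[0,0,-100],0,20]]'
python3 - <<'E'
from h import *
st()
c=eyes.camera("side"); a=c["image"]
cv2.imwrite("pics/side6.png",cv2.resize(a[120:200,260:360],None,fx=7,fy=7,interpolation=cv2.INTER_CUBIC))
E
```

```text
time_s: 14.3
ee_pos: [0.603, -0.0851, 0.1746]
orientation: [[0.683, -0.73, -0.0], [-0.73, -0.683, 0.0], [-0.0, 0.0, -1.0]]
ft_force: [-0.1, -0.7, 0.5]
gripper_width: 0.0197
time_s: 14.8
ee_pos: [0.6037, -0.0851, 0.2754]
orientation: [[0.684, -0.73, 0.003], [-0.73, -0.684, -0.0], [0.003, -0.002, -1.0]]
ft_force: [0.3, 0.1, -1.2]
gripper_width: 0.0201
{'time_s': 14.8, 'joint_pos': [0.1654, 0.3427, -0.1043, 1.3771, 0.0355, 1.4202, -2.3271], 'ee_pos': [0.6037, -0.0851, 0.2754], 'orientation': [[0.6835, -0.7299, 0.0034], [-0.7299, -0.6835, -0.0003], [0.0026, -0.0022, -1.0]], 'ft_force': [0.3114, 0.082, -1.176], 'torque': [-0.0234, -0.0222, -0.0133], 'gripper_width': 0.0201}
```

```bash
sleep 1
```

```text
(no output)
```

View pics/side6.png

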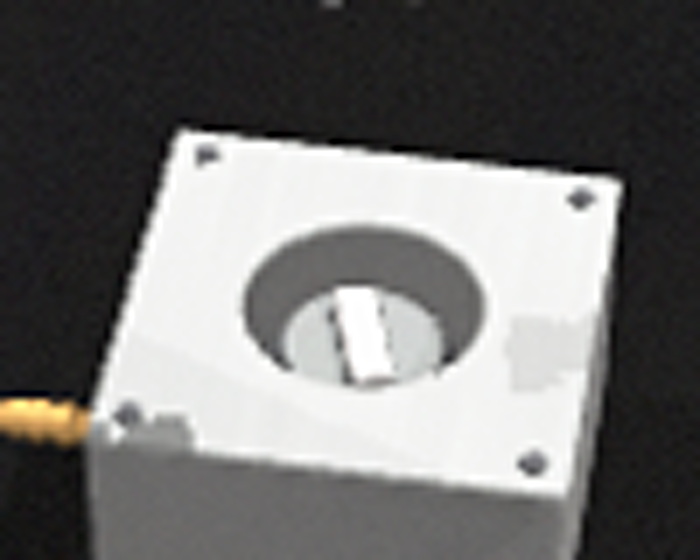

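```bash
python3 - <<'E'
from h import *
S=eyes.camera("side")
f=lambda u,v:(260+u/7,120+v/7)
a,b=onz(S,f(354,290),.09),onz(S,f(370,380),.09)
# bar long-edge fit too
for p,q in [((334,295),(352,382)),((374,292),(391,378))]:
    A,B=onz(S,f(*p),.09),onz(S,f(*q),.09);d=A-B;print(np.linalg.norm(d),np.degrees(np.arctan2(d[1],d[0])))
T=eyes.camera("top");cv2.imwrite("pics/top6.png",T["image"])
cv2.imwrite("pics/side6f.png",S["image"])
E
```

```text
0.04743045572568132 -46.92641691145456
0.046910336963979185 -47.727809023979745
```

View pics/side6f.png

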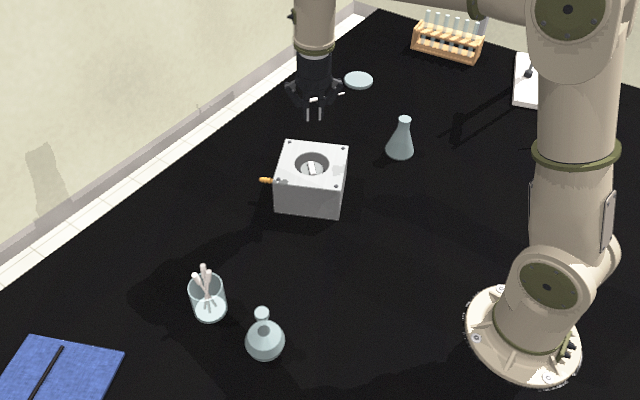

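```bash
python3 -c "
from h import *
print(env.close_job()); st()"
```

```text
the job is handed in; nothing more can be done
None
the job is handed in; nothing more can be done
```

The tap is shut, and I handed the job in at about 15 s of the 58 s allowed. I pushed the knob down with the fingertips either side of its bar and turned it clockwise to its stop. Then I let it rise and took the hand clear, about 16 cm above the box.

- **Pressing:** the push stayed at about 14–17 N, roughly 6–7.5 mm down by my estimate. That is short of the 9.5 mm limit.
- **Stop:** I stopped turning when the torque reached 0.20–0.23 N m, then backed off 0.02 rad before letting the knob up.
- **Shut position:** in the last side picture the bar lies at about -47°, against a box heading of about 25.6°. That puts the knob at about 1.27 rad, which agrees with the hand's own turn.
- **Knob up:** as I lifted, the contact force fell off with height, and the disc sits at the same height in the picture as at the start.
- **Glassware:** the flask, round flask and beaker look unmoved in the side picture. The force readings gave no sign of touching the guard.

**Not certain:**
- The two cameras disagreed by about 3–4 mm on the box position, so I averaged them and settled the fit by touch.
- The torque reading was noisy (about ±0.05 N m) and showed little of the expected turning friction before the stop. I judged the turn mainly from angle and grip width.
- I did not turn the knob back to test the lock.

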